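# Hang the check weight on the swinging hook of a spring balance

## Task

The hook under the spring balance of the pull tester is swinging. Pick up the tall check weight with the eye, bring the hook to rest with a light touch before you hang anything on it, then seat the eye in the bottom of the hook, ease it down until the spring has taken the weight and only then let go, so that it hangs plumb and still. The balance is only good for 10 N: never load, squeeze or knock the hook harder than that, and leave the other weights and tools where they are.

Things in the scene. Friction and masses are not known exactly. Their poses are not given: they have to be found in the camera images.
- tester: Pull tester fixed to the table: base plate 180 x 275 x 18 mm, aluminium column 558 mm high at its local -y side, 165 mm from the hook. A carriage clamped on the column carries a cross-arm with an upright spring balance (tube 29 mm wide), from which the hook hangs by a pin along local y. Origin on the table straight under the pin. Local x points away from the robot (plus yaw), z up.
- under_hook (a point): Point on top of the base plate straight under the pin. The pin stands 367 mm above it, but the carriage was clamped by hand, up to 20 mm higher or lower, and its height is not reported: find it by feel or by eye. The spring gives 1 mm for every 1.5 N hung on the hook (stop at 25 mm).
- hook (a joint): Swing of the hook about the pin, rad: 0 = plumb (it rests within 0.03 of it), positive = bottom of the hook towards local -x (the robot). Starts at 0.25 to 0.42 and, almost frictionless, swings on far longer than the job takes, 0.6 s to and fro, unless touched. Mass 0.26 kg: under 1 N on the tip holds it aside, leaning on what holds it.
- column_foot (a point): Point on the base plate at the foot of the column. The hook is an open J of 8 mm round steel in the tester's xz plane, open to local -x. When plumb, its bowl (inner radius 14 mm) is lowest right under the pin, bar centre 133 mm below it; the bar then rises at 45 degrees to -x, to a round tip centred 30 mm to -x of and 110 mm below the pin. Collar 24 mm wide, 36 to 72 mm below the pin.
- weight_mid (a point): Check weight, steel, 0.38 to 0.58 kg, 198 mm tall, standing: round foot 56 mm wide, 14 mm high; square stem 16 x 16 mm up to 164 mm; round eye on top. Point on its axis 99 mm above its underside. z up, x along the eye's hole; the flats face x and y. Grip it low, 60 mm above the underside, on the flats facing its y, gripper leaning back 40 degrees to its -x side to keep clear of the hook.
- weight_eye (a point): Centre of the eye's hole on the weight, 179.5 mm above its underside: ring of 5 mm round bar, hole 28 mm in diameter, centre line of the top bar 16.5 mm above this point; hole along x.
- knob_weight: Bystander: steel weight with a knob, 52 mm in diameter, 90 mm tall, origin under its centre.
- slot_weights: Bystander: stack of steel slotted weights on a thin rod with a ball, 60 mm in diameter, 101 mm tall, origin under its centre.
- scissors: Bystander: black-handled scissors lying flat, 200 mm long.
- wrench: Bystander: wrench lying flat.
- screwdriver: Bystander: screwdriver lying flat.
- micrometer: Bystander: crimp-height micrometer lying flat, 130 mm long.
- reel: Bystander: reel of terminals lying flat, 140 mm in diameter, 36 mm high.
There are look-alikes about, which are no part of the job. What is shaped like the part that bears weight_mid but brown or yellow is not meant.

How it is judged (in metres and radians):
On the way, in this order (a step that is already met when the one before it is completed fails the run):
1. the hook has been brought to rest (swinging slower than 0.25 rad/s for half a second) before any of the weight hangs on it (velocity of joint hook between -0.25 and 0.25 rad/s and contact force between weight and hook below 1.5 N), for 0.5 s.
2. the hook carries the weight (over 2 N) while the fingers still hold it (contact force between weight and hook above 2 N and contact force between the fingers and weight above 1 N), for 0.15 s.
At the end, for the whole second after the job is handed in: The weight hangs from the hook by its eye, seated in the bottom of the hook (eye within 12 mm of the plumb line of the pin, hook within 0.15 rad of plumb), the hook carries it (over 2.5 N), it is upright within 7 degrees and still (weight under 0.06 m/s, hook under 0.3 rad/s) (contact force between weight and hook above 2.5 N and horizontal distance between weight_eye and tester below 0.012 m and height (world z) of weight_eye above 0.18 m and value of joint hook between -0.15 and 0.15 rad and angle between weight_mid's own z axis and vertical below 0.12 rad and linear speed of weight below 0.06 m/s and velocity of joint hook between -0.3 and 0.3 rad/s); the robot touches nothing.
It fails at once if the hook is loaded, squeezed or knocked with more than 10 N (contact force between hook and anything else above 10 N).
It fails at once if another weight or a tool is moved by more than 20 mm (distance of any of knob_weight, slot_weights, scissors, wrench, screwdriver, micrometer, reel from where it was at the start of the episode above 0.02 m).
It also fails if it takes over 72 s, if anything falls off the work surface, if the arm or the gripper's body presses on something with over 40 N, if the wrist force passes 120 N, or if a joint passes its speed limit or range.

## Robot

A 6-joint arm with a two-finger parallel gripper is mounted at the origin on the work surface. World frame = base frame: x ahead of the robot, y to its left, z up, the work surface at z = 0. Lengths are in m, angles in degrees, forces in N, time in s.
With the tool pointing down it reaches from about 0.4 to 0.825 m from the base axis. Payload 7 kg.
Tool frame: the origin (TCP) lies midway between the tips of the shut fingers; the grasp point (between the pads) lies 19 mm behind it; z points along the fingers, y is the direction in which the jaws open and shut (so a half turn about z gives the same grasp; the last joint's range is limited). The gripper opens to 88 mm and grips with 3 to 60 N. Pads are 19 mm wide; open, the fingers measure 130 mm over their backs; the gripper's body (78 mm by 193 mm) begins 47 mm behind the grasp point.
Start: joints at [93.398, 20.546, 0.682, 0, -70.136, -16.507], TCP at [0.153, 0.657, 0.204] pointing down, gripper open.
Joint ranges: [-176.03, 176.03], [-82.01, 121.73], [-58.28, 71.71], [-173.87, 95.51], [-174.79, -0.11], [-173.66, 173.66]. Speed limits (degrees/s): [136.94, 136.94, 172.46, 180, 180, 180].

## Interface

Orientations are given as a 3x3 rotation matrix whose columns are the frame's x, y, z axes.
In Python, from rig import robot gives the robot as it stands. Calls block until the motion is done:
- robot.goto(position, orientation): joint-space move of the TCP to a pose.
- robot.servo_line(position, ori=None, speed=0.15): straight line of the TCP; ori=None keeps the orientation; speed is the mean speed in m/s.
- robot.movej(angles): joint-space move.
- robot.move_gripper(opening): opening from 0.0 (shut) to 1.0 (fully open); the grip force is fixed at half the most; returns when the fingers have stopped.
- robot.dwell(seconds).
- robot.ik(position, orientation): joint angles nearest the present ones, or None.
- robot.grab_frame(name): name is "scene" or "top" or "wrist"; returns (picture, depth): 400x640x3 uint8, red, green, blue; 400x640 float32, m along the optical axis (not along the pixel's ray), 0 where there is no reading.
- robot.camera_info(name): a dict with "vfov" (degrees; the focal length in pixels is half the picture's height over the tangent of half this angle, whatever the lens; pixels are square), "cx", "cy" (the principal point, pixels), "k1" (the pictures are not rectified: a ray, as slopes to the right and down, at radius r is drawn at 1 + k1 r^2 times it, then the intrinsics apply), "view" (4x4, takes a point from world to camera coordinates); the wrist camera has in their place "T_tool_cam" (4x4, takes a point from camera to tool coordinates, whose origin is the TCP and whose axes are the flange's). Camera axes: x right, y down, z forward; pixel columns grow to the right and rows downward; lengths in m; the calibration is good to about 2 mm. A picture is of the moment at which its call begins: read the wrist's pose just before it. camera_info takes no time and is no camera call.
A pose or a line that the arm cannot do raises robot.Unreachable and nothing moves.
- robot.job_done(): hands the job in, once; it reports no verdict.
Readings, each from a call of its own:
- robot.read_t(): time.
- robot.read_qpos(): joint angles.
- robot.read_qvel(): joint speeds.
- robot.read_effort(): joint torques, N m.
- robot.read_position(): TCP position.
- robot.read_tcp_rot(): TCP orientation.
- robot.read_force(): force on the tool from outside, world axes, zero at the start.
- robot.read_ft_torque(): the same for the moment, N m.
- robot.read_grip_width(): opening from 0.0 (shut) to 1.0 (fully open).
Only numpy, scipy, OpenCV 4.12 (cv2) and the standard library are available. Lean on these libraries where they do the work, as an engineer would, in place of code of your own. Each camera call takes 0.05 s, during which the arm holds its last target. There are 200 camera calls.

## Working session

There is one attempt and no reset: what is moved stays moved. The work goes in short steps, each a Python script; the robot and the scene stay as the last script left them, time stands still between calls to the robot, and variables do not carry over. Pictures are saved under pics/ and viewed, about 8 in all and at most 12, crops included, and the job is handed in when it is done.

```bash
ls; mkdir -p pics; cat > h.py <<'E'
import numpy as np, cv2
from rig import robot
def cam(n):
    i=robot.camera_info(n); f=200/np.tan(np.radians(i['vfov'])/2); return i,f
def grab(n):
    p,R=None,None
    if n=='wrist': p=np.array(robot.read_position());R=np.array(robot.read_tcp_rot())
    im,d=robot.grab_frame(n)
    i,f=cam(n)
    if n=='wrist':
        T=np.eye(4);T[:3,:3]=R;T[:3,3]=p
        V=T@np.array(i['T_tool_cam'])
    else: V=np.linalg.inv(np.array(i['view']))
    return im,d,V,i,f
def rays(uv,V,i,f):
    uv=np.atleast_2d(np.array(uv,float))
    q=(uv-[i['cx'],i['cy']])/f
    s=q.copy()
    for _ in range(20): s=q/(1+i['k1']*(s**2).sum(1,keepdims=True))
    return s
def pts(uv,dep,V,i,f):
    s=rays(uv,V,i,f); dep=np.atleast_1d(dep)
    c=np.c_[s*dep[:,None],dep]
    return c@V[:3,:3].T+V[:3,3]
def onz(uv,z,V,i,f):
    s=rays(uv,V,i,f); d=np.c_[s,np.ones(len(s))]@V[:3,:3].T
    return V[:3,3]+d*((z-V[2,3])/d[:,2])[:,None]
def proj(P,V,i,f):
    c=(np.atleast_2d(P)-V[:3,3])@V[:3,:3]; s=c[:,:2]/c[:,2:]
    r2=(s**2).sum(1,keepdims=True); return s*(1+i['k1']*r2)*f+[i['cx'],i['cy']]
def cloud(im,d,V,i,f):
    v,u=np.nonzero(d>0); return pts(np.c_[u,v],d[v,u],V,i,f),np.c_[u,v],im[v,u]
def save(n,im): cv2.imwrite('pics/'+n,cv2.cvtColor(im,cv2.COLOR_RGB2BGR))
E
python3 - <<'E'
from h import *
for n in('scene','top'):
    o=grab(n); save(n+'.png',o[0]); np.savez(n,im=o[0],d=o[1],V=o[2]); print(n,o[2].round(3).tolist(),o[3]['k1'],o[4],(o[1]>0).mean())
print(robot.read_t(),robot.read_tcp_rot(), robot.read_force(), robot.camera_info('wrist'))
E
```

```text
pics
scene [[-0.18, 0.688, -0.703, 1.417], [0.984, 0.118, -0.137, 0.197], [-0.011, -0.716, -0.698, 1.099], [0.0, 0.0, 0.0, 1.0]] -0.03335107648452492 377.1923847692057 0.9959453125
top [[-0.003, -0.993, 0.115, 0.369], [-1.0, 0.003, -0.002, 0.02], [0.002, -0.115, -0.993, 1.841], [0.0, 0.0, 0.0, 1.0]] 0.04502254401541189 512.488772883225 0.99583203125
0.1 [[ 9.73927781e-01 -2.26858188e-01 -2.01887155e-04]
 [-2.26858235e-01 -9.73926668e-01 -1.47856381e-03]
 [ 1.38801023e-04  1.48581413e-03 -9.99998887e-01]] [ 0.27225921 -0.08051714 -0.24731938] {'vfov': 63.31326696065576, 'cx': 321.81244955417094, 'cy': 199.40342939255225, 'k1': -0.024280571082643167, 'T_tool_cam': array([[-8.00328855e-04, -9.59002296e-01, -2.83397171e-01,
         7.60718402e-02],
       [ 9.99999669e-01, -8.08695153e-04, -8.74676405e-05,
         8.47466744e-05],
       [-1.45300250e-04, -2.83397147e-01,  9.59002626e-01,
        -1.80328073e-01],
       [ 0.00000000e+00,  0.00000000e+00,  0.00000000e+00,
         1.00000000e+00]])}
```

View pics/scene.png

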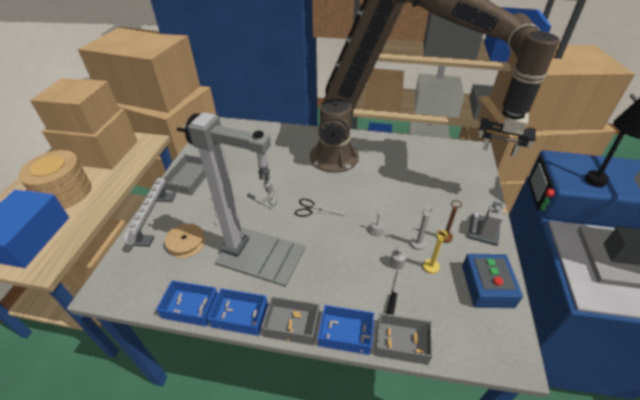

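View pics/top.png

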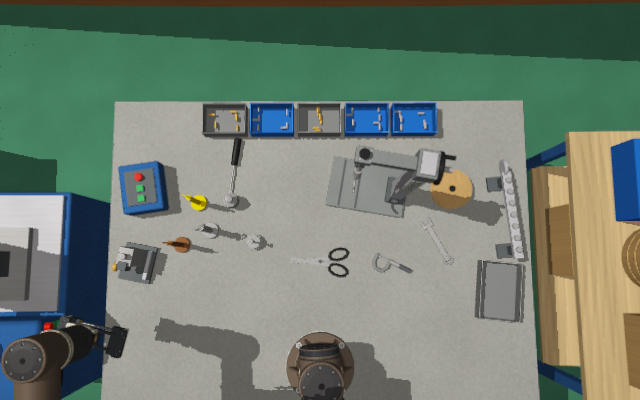

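Top view: candidates for the tall weight are yellow (195,202), brown (180,244) and steel grey (207,230). In the scene view they are at (437,250), (450,220) and (420,228). Knob weight is at (253,241), slot stack at (232,200), and the tester at (370,180) with the hook near (357,180). I choose the grey one. Next I'll measure coarsely.

```bash
python3 - <<'E'
from h import *
A={}
for n in('scene','top'):
    z=np.load(n+'.npz'); i,f=cam(n); A[n]=cloud(z['im'],z['d'],z['V'],i,f)
# weight region
P,uv,c=A['top']; m=(abs(uv[:,0]-207)<15)&(abs(uv[:,1]-230)<12)&(P[:,2]>.02); print('top w',m.sum(), P[m].min(0).round(3),P[m].max(0).round(3))
P,uv,c=A['scene']; m=(abs(uv[:,0]-422)<13)&(abs(uv[:,1]-228)<24)&(P[:,2]>.02)
for lo,hi in((.0,.03),(.03,.08),(.08,.12),(.12,.16),(.16,.2)):
    k=m&(P[:,2]>lo)&(P[:,2]<hi); print(lo,k.sum(),np.median(P[k],0).round(3),P[k].min(0).round(3),P[k].max(0).round(3))
print('all hts', P[m,2].max())
# base plate of tester
for n in A:
    P,uv,c=A[n]; m=(P[:,2]>.010)&(P[:,2]<.026)&(P[:,0]>.35)&(P[:,0]<.95)&(P[:,1]>-.45)&(P[:,1]<.1)
    g=np.zeros((400,640),np.uint8); g[uv[m,1],uv[m,0]]=255; g=cv2.morphologyEx(g,cv2.MORPH_OPEN,np.ones((3,3)))
    N,L,S,C=cv2.connectedComponentsWithStats(g); k=1+np.argmax(S[1:,4]); Q=P[m&(L[uv[:,1],uv[:,0]]==k)]
    r=cv2.minAreaRect(Q[:,:2].astype(np.float32)); print(n,S[k],r,cv2.boxPoints(r).round(3).tolist(),np.median(Q[:,2]))
    m=(P[:,2]>.2)&(P[:,0]>.3)&(P[:,0]<.9)&(P[:,1]>-.5)&(P[:,1]<.1); Q=P[m]
    for lo in np.arange(.2,.62,.04):
        q=Q[(Q[:,2]>lo)&(Q[:,2]<lo+.04)]
        if len(q): print(lo.round(2),len(q),q.min(0).round(3),q.max(0).round(3))
E
python3 - <<'E'
import cv2
a=cv2.imread('pics/scene.png')
cv2.imwrite('pics/crop1.png',__import__('numpy').hstack([cv2.resize(a[110:300,180:320],None,fx=3,fy=3),cv2.resize(a[180:280,360:470],(380,570))]) if 1 else 0)
E
```

```text
top w 100 [0.46  0.365 0.02 ] [0.496 0.411 0.204]
0.0 12 [0.479 0.389 0.026] [0.471 0.381 0.02 ] [0.484 0.415 0.03 ]
0.03 57 [0.479 0.387 0.053] [0.468 0.379 0.032] [0.485 0.401 0.078]
0.08 62 [0.48  0.39  0.102] [0.468 0.379 0.08 ] [0.58  0.425 0.119]
0.12 50 [0.479 0.389 0.14 ] [0.469 0.379 0.12 ] [0.485 0.4   0.16 ]
0.16 51 [0.474 0.39  0.174] [0.463 0.375 0.16 ] [0.484 0.406 0.199]
all hts 0.198869115758468
scene [ 216  228   89   57 2704] ((0.6289065480232239, -0.17294543981552124), (0.27851638197898865, 0.1858198642730713), 79.34870910644531) [[0.5120000243186951, -0.2930000126361847], [0.6940000057220459, -0.3269999921321869], [0.7459999918937683, -0.05299999937415123], [0.5630000233650208, -0.01899999938905239]] 0.018119214322871224
0.2 183 [ 0.587 -0.298  0.2  ] [ 0.644 -0.248  0.24 ]
0.24 205 [ 0.583 -0.299  0.24 ] [ 0.644 -0.101  0.28 ]
0.28 273 [ 0.581 -0.299  0.28 ] [ 0.646 -0.099  0.32 ]
0.32 282 [ 0.58  -0.299  0.32 ] [ 0.646 -0.097  0.36 ]
0.36 312 [ 0.581 -0.298  0.36 ] [ 0.649 -0.097  0.4  ]
0.4 377 [ 0.583 -0.3    0.4  ] [ 0.653 -0.096  0.44 ]
0.44 347 [ 0.589 -0.2
[... 371 characters left out ...]
73], [0.6899999976158142, -0.3199999928474426], [0.7350000143051147, -0.052000001072883606], [0.5600000023841858, -0.023000000044703484]] 0.017354702417571866
0.2 56 [ 0.576 -0.286  0.201] [ 0.638 -0.249  0.24 ]
0.24 52 [ 0.576 -0.286  0.24 ] [ 0.639 -0.102  0.28 ]
0.28 94 [ 0.568 -0.287  0.28 ] [ 0.633 -0.096  0.319]
0.32 92 [ 0.575 -0.286  0.32 ] [ 0.629 -0.097  0.36 ]
0.36 125 [ 0.574 -0.286  0.361] [ 0.634 -0.098  0.399]
0.4 77 [ 0.575 -0.287  0.401] [ 0.633 -0.097  0.44 ]
0.44 14 [ 0.575 -0.285  0.44 ] [ 0.625 -0.103  0.457]
0.48 187 [ 0.558 -0.345  0.481] [ 0.649 -0.087  0.52 ]
0.52 1817 [ 0.559 -0.35   0.52 ] [ 0.66  -0.086  0.56 ]
0.56 78 [ 0.58  -0.311  0.56 ] [ 0.634 -0.252  0.568]
```

View pics/crop1.png

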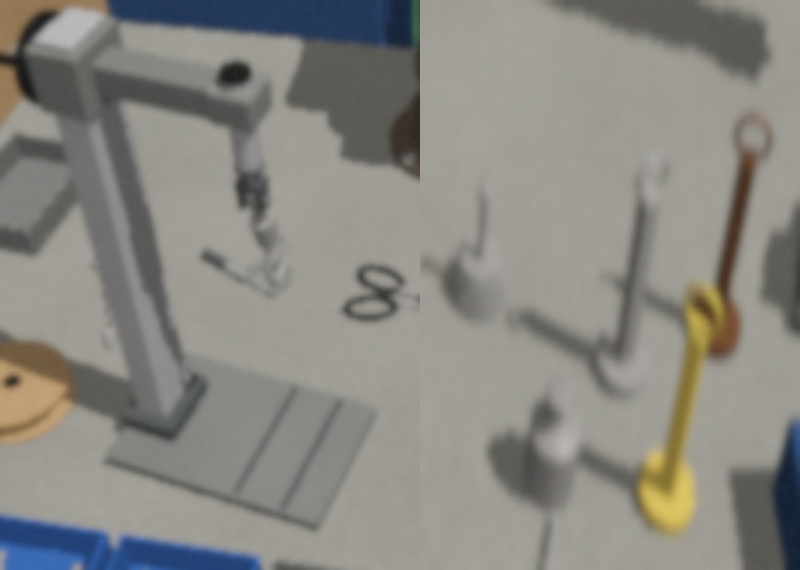

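The grey weight is confirmed in the crop (right half, about (630,270)), at roughly (0.477, 0.389). Tester yaw is about -10°, with the pin near (0.643,-0.112). I'll raise the arm and go in front of the hook with the gripper horizontal and the camera above it, then look closely.

```bash
cat >> h.py <<'E'
yaw=np.radians(-10.2)
lx=np.array([np.cos(yaw),np.sin(yaw),0]); ly=np.array([-lx[1],lx[0],0]); ez=np.array([0,0,1.])
def lean(a,x=lx,s=1):  # tool leaning back a deg from vertical to -x; s=1: camera on top
    a=np.radians(a); z=np.sin(a)*x-np.cos(a)*ez; X=s*(np.cos(a)*x+np.sin(a)*ez); return np.c_[X,np.cross(z,X),z]
pin=np.array([.643,-.112,.385])
E
python3 - <<'E'
from h import *
for a in (90,75,60):
  for s in (1,-1):
    for dx in(-.2,-.13,-.03): print(a,s,dx,robot.ik(pin+dx*lx-.105*ez,lean(a,s=s)) )
w=np.array([.477,.389,.045])
for s in (1,-1): print(s,robot.ik(w,lean(40,s=s)),robot.ik(w+[0,0,.2],lean(40,s=s)),robot.ik(pin-lx*.03-[0,0,.23],lean(40,s=s)))
E
```

```text
90 1 -0.2 None
90 1 -0.13 None
90 1 -0.03 None
90 -1 -0.2 None
90 -1 -0.13 None
90 -1 -0.03 None
75 1 -0.2 [ -28.36935138  -32.16364462  -50.20123979  -97.20518068  -17.67388946
 -167.58675494]
75 1 -0.13 [ -39.60109463  -19.44629719  -48.72394946 -111.39441594  -30.61634592
 -147.22506744]
75 1 -0.03 [ -38.5657281    -4.95526251  -44.77296358 -126.97248998  -35.05825766
 -129.4414499 ]
75 -1 -0.2 [-28.36935138 -32.16364462 -50.20123979 -97.20518068 -17.67388946
  12.41324506]
75 -1 -0.13 [ -39.60109463  -19.44629719  -48.72394946 -111.39441594  -30.61634592
   32.77493256]
75 -1 -0.03 [ -38.5657281    -4.95526251  -44.77296358 -126.97248998  -35.05825766
   50.5585501 ]
60 1 -0.2 [-166.18676367  -75.2511229   -38.36970061 -101.98759704 -158.8823685
  154.6192386 ]
60 1 -0.13 None
60 1 -0.03 None
60 -1 -0.2 [-166.18676367  -75.2511229   -38.36970061 -101.98759704 -158.8823685
  -25.3807614 ]
60 -1 -0.13 None
60 -1 -0.03 None
1 [ 61.34940074  19.83988527 -58.0431408   93.57571606 -37.65718821
 -70.97846596] [ 76.2770509    5.09605893 -43.57394662  53.41394456 -53.03540666
 -34.41583427] None
-1 [ 61.34940074  19.83988527 -58.0431408   93.57571606 -37.65718821
 109.02153404] [ 76.2770509    5.09605893 -43.57394662  53.41394456 -53.03540666
 145.58416573] None
```

```bash
python3 - <<'E'
from h import *
from scipy.optimize import least_squares
robot.movej([93.4,0,0,0,-70,-16.5]); print(robot.read_position())
robot.movej([-12,-10,0,0,-50,88]); p=robot.read_position();R=robot.read_tcp_rot(); print(p,np.round(R,2),robot.read_t())
for a in (75,60,50,40):
    for dx in(-.2,-.13,-.03): print(a,dx,robot.ik(pin+dx*lx-.105*ez,lean(a)) )
for dx in(-.1,-.03,0): print('hang',dx,robot.ik(pin+dx*lx-.276*ez,lean(40)),robot.ik(pin+dx*lx-.276*ez,lean(40,s=-1)) )
o=grab('wrist'); save('w1.png',o[0]); np.savez('w1',im=o[0],d=o[1],V=o[2])
E
```

```text
[0.15547393 0.61055553 0.42206502]
[ 0.60475162 -0.32409206  0.61426211] [[ 0.62 -0.23  0.75]
 [-0.17 -0.97 -0.16]
 [ 0.77 -0.03 -0.64]] 4.55
75 -0.2 [-166.9648181   -69.23684127  -50.1613669   -96.8041229  -157.43280805
  166.29705268]
75 -0.13 [ -39.60109463  -19.44629719  -48.72394946 -111.39441594  -30.61634592
 -147.22506744]
75 -0.03 [ -38.5657281    -4.95526251  -44.77296358 -126.97248998  -35.05825766
 -129.4414499 ]
60 -0.2 [-166.18676367  -75.2511229   -38.36970061 -101.98759704 -158.8823685
  154.6192386 ]
60 -0.13 None
60 -0.03 None
50 -0.2 [-168.16436859  -77.92235602  -30.97898099 -105.55464558 -162.64247137
  149.15836698]
50 -0.13 None
50 -0.03 None
40 -0.2 [-170.19129441  -80.17170732  -23.89327949 -109.31591623 -166.52287832
  144.59280769]
40 -0.13 [ 135.25391336  -80.90117372  -57.04699474   36.84232511 -142.56231024
  -31.44401611]
40 -0.03 [  7.1394916   -9.1021196  -53.02917692  56.65400138 -13.2574379
  20.60935871]
hang -0.1 None None
hang -0.03 None None
hang 0 None None
```

View pics/w1.png

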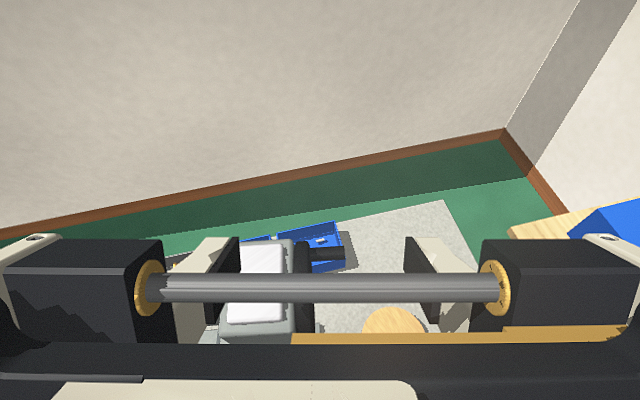

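The wrist view shows the gripper and table from too high up, with no hook in it. I'll get the arm's kinematics by fitting a model to IK pairs (no motion needed), so poses can be planned properly.

```bash
cat > kin.py <<'E'
import numpy as np
from scipy.spatial.transform import Rotation as Ro
from scipy.optimize import least_squares
def fk(p,q):
    p=p[:36].reshape(6,6); R=np.eye(3);t=np.zeros(3); q=np.radians(q)
    for k in range(6):
        t=t+R@p[k,3:]; R=R@Ro.from_rotvec(p[k,:3]/np.linalg.norm(p[k,:3])*q[k]).as_matrix()
    return t,R
def fkt(p,q):
    t,R=fk(p,q); return t+R@p[36:39], R@Ro.from_rotvec(p[39:42]).as_matrix()
try: P=np.load('kin.npy')
except Exception: P=None
LO=np.array([-176.03,-82.01,-58.28,-173.87,-174.79,-173.66]);HI=np.array([176.03,121.73,71.71,95.51,-.11,173.66])
def ik(pos,R,n=40,seed=0,guess=None):
    rng=np.random.default_rng(seed); S=[]
    for j in range(n):
        q0=rng.uniform(LO,HI) if guess is None or j else np.array(guess,float)
        if guess is not None and j: q0=np.clip(np.array(guess)+rng.normal(0,25,6),LO+.1,HI-.1)
        def r(q):
            t,Q=fkt(P,q); return np.r_[(t-pos)*5,Ro.from_matrix(Q.T@R).as_rotvec()]
        s=least_squares(r,q0,bounds=(LO,HI),x_scale=30,max_nfev=60)
        if s.cost<1e-6 and not any(np.abs(s.x-x).max()<1 for x in S): S.append(s.x)
    return S
E
python3 - <<'E'
from h import *; import kin
from kin import *
rng=np.random.default_rng(1); D=[]
for _ in range(400):
    az=rng.uniform(-1.2,1.5); r=rng.uniform(.45,.8); pos=np.array([r*np.cos(az),r*np.sin(az),rng.uniform(.05,.5)])
    R=Ro.from_euler('zyx',[rng.uniform(-3,3),rng.uniform(-.6,.6),np.pi+rng.uniform(-.6,.6)]).as_matrix()
    q=robot.ik(pos,R)
    if q is not None: D.append((np.array(q),pos,R))
print(len(D))
x0=np.array([[0,0,1,0,0,0],[0,1,0,0,0,.3],[0,-1,0,0,0,.4],[1,0,0,0,-.19,.0],[0,-1,0,.4,0,0],[1,0,0,.1,0,0]],float).ravel()
best=None
for s4 in(1,-1):
  for s6 in (1,-1):
    x=np.r_[x0,.2,0,0,0,np.pi/2,0]; x[18]=s4; x[30]=s6
    for rz in range(4):
        x[39:42]=(Ro.from_euler('y',90,degrees=True)*Ro.from_euler('z',90*rz,degrees=True)).as_rotvec()
        def res(p,DD=D[:60]):
            o=[]
            for q,t,R in DD:
                a,b=fkt(p,q); o+=[(a-t)*3,Ro.from_matrix(b.T@R).as_rotvec()]
            return np.concatenate(o)
        s=least_squares(res,x,max_nfev=40)
        if best is None or s.cost<best.cost: best=s
        if best.cost<1e-3: break
    if best.cost<1e-3: break
  if best.cost<1e-3: break
print(best.cost); np.save('kin.npy',best.x)
print('check now',fkt(best.x,robot.read_qpos())[0]-robot.read_position(), max(np.abs(fkt(best.x,q)[0]-t).max() for q,t,R in D))
kin.P=best.x
h=pin-.105*ez
for a in (40,60,75): 
  for dx in(-.1,0):print('touch',a,dx,[x.round(0).tolist() for x in ik(h+dx*lx,lean(a),25)])
for a in (40,30,20):
  for dx in(-.1,0): print('hang',a,dx,[x.round(0).tolist() for x in ik(pin+dx*lx-.276*ez,lean(a),25)])
E
```

```text
362
9.598093759502092e-29
check now [-1.11022302e-16  2.22044605e-16 -1.11022302e-16] 1.1102230246251565e-15
touch 40 -0.1 [[14.0, -17.0, -58.0, 53.0, -19.0, 20.0]]
touch 40 0 [[5.0, -6.0, -51.0, 58.0, -12.0, 21.0]]
touch 60 -0.1 []
touch 60 0 []
touch 75 -0.1 [[-40.0, -15.0, -48.0, -117.0, -33.0, -141.0]]
touch 75 0 [[-37.0, -1.0, -43.0, -131.0, -35.0, -126.0]]
hang 40 -0.1 []
hang 40 0 []
hang 30 -0.1 []
hang 30 0 []
hang 20 -0.1 [[15.0, 3.0, -49.0, 23.0, -22.0, 44.0]]
hang 20 0 [[11.0, 12.0, -35.0, 17.0, -25.0, 54.0]]
```

```bash
python3 - <<'E'
from h import *
from kin import *
c=lambda d:np.array([np.cos(yaw+np.radians(d)),np.sin(yaw+np.radians(d)),0])
for a in (40,35):
  for dy in (-40,-25,-15,0,15,25,40):
    x=c(dy)
    for dx in(-.06,0):
      g=pin-.2625*ez+dx*lx
      print(a,dy,dx,[q.round(0).tolist() for q in ik(g+.019*lean(a,x)[:,2],lean(a,x),25)])
E
```

```text
40 -40 -0.06 []
40 -40 0 []
40 -25 -0.06 []
40 -25 0 []
40 -15 -0.06 []
40 -15 0 []
40 0 -0.06 []
40 0 0 []
40 15 -0.06 []
40 15 0 []
40 25 -0.06 [[-3.0, 6.0, -32.0, -40.0, -18.0, 143.0]]
40 25 0 [[-4.0, 11.0, -26.0, -39.0, -19.0, 142.0]]
40 40 -0.06 [[-14.0, 10.0, -23.0, -49.0, -36.0, 170.0]]
40 40 0 [[-13.0, 15.0, -17.0, -48.0, -36.0, 167.0]]
35 -40 -0.06 []
35 -40 0 [[9.0, 14.0, -52.0, 83.0, -30.0, -46.0]]
35 -25 -0.06 []
35 -25 0 []
35 -15 -0.06 []
35 -15 0 []
35 0 -0.06 []
35 0 0 []
35 15 -0.06 []
35 15 0 []
35 25 -0.06 [[3.0, 6.0, -34.0, -25.0, -17.0, 124.0]]
35 25 0 [[1.0, 11.0, -27.0, -25.0, -19.0, 126.0]]
35 40 -0.06 [[-9.0, 10.0, -24.0, -39.0, -34.0, 157.0]]
35 40 0 [[-9.0, 15.0, -18.0, -38.0, -35.0, 155.0]]
```

```bash
python3 - <<'E'
from h import *
import kin
from kin import *
c=lambda d:np.array([np.cos(yaw+np.radians(d)),np.sin(yaw+np.radians(d)),0])
L,H=LO.copy(),HI.copy()
kin.LO=np.full(6,-250.);kin.HI=np.full(6,250.)
for dy in (0,15,20):
    x=c(dy)
    for dx in(-.06,0):
      g=pin-.2625*ez+dx*lx
      S=[(q+180)%360-180 for q in kin.ik(g+.019*lean(40,x)[:,2],lean(40,x),40)]
      for q in S:
        if abs(q[1])<90 and abs(q[2])<90 and abs(q[0])<90: print(dy,dx,q.round(1).tolist(),'viol',[k+1 for k in range(6) if not L[k]<=q[k]<=H[k]])
E
python3 - <<'E'
from h import *
from kin import *
c=lambda d:np.array([np.cos(yaw+np.radians(d)),np.sin(yaw+np.radians(d)),0])
np.set_printoptions(suppress=True)
print(P[:36].reshape(6,6).round(3)); print(P[36:].round(3))
for q0 in ([-4.,11,-26,-39,-19,142],[9.,14,-52,83,-30,-46]):
 q=np.array(q0)
 for dy in (range(25,-20,-5) if q0[0]<0 else range(-40,20,5)):
  for a in (40,):
    x=c(dy); R=lean(a,x); pos=pin-.2625*ez+.019*R[:,2]
    def r(q):
        t,Q=fkt(P,q); return np.r_[(t-pos)*5,Ro.from_matrix(Q.T@R).as_rotvec()]
    s=least_squares(r,q,x_scale=30); q=s.x; print(dy,a,q.round(1),s.cost.round(6))
E
```

```text
[[ 0.     0.     1.043 -0.    -0.    -0.232]
 [ 0.     1.723  0.     0.     0.498  0.43 ]
 [-0.    -2.114 -0.    -0.    -0.235  0.602]
 [-6.35   0.    -0.    -0.005 -0.262  0.   ]
 [-0.    -1.559 -0.     0.468 -0.436 -0.   ]
 [-2.878  0.    -0.     0.061  0.244  0.   ]]
[ 0.339 -0.    -0.     2.418 -2.418  2.418]
25 40 [ -3.6  11.2 -25.5 -39.2 -18.7 141.9] 0.0
20 40 [  2.   10.4 -30.8 -29.2 -10.3 124.8] 0.0
15 40 [  7.   10.3 -40.5  -8.6   1.   96.9] 0.000257
10 40 [  6.7  10.4 -40.1 -10.5   1.2  95.3] 0.002898
5 40 [  6.3  10.6 -39.6 -13.1   1.5  94.3] 0.008405
0 40 [  5.8  10.8 -38.6 -18.5   2.2  96.4] 0.016752
-5 40 [ -26.1   10.6  -39.7 -167.3   -1.5  265.6] 0.007543
-10 40 [ -26.5   10.4  -40.1 -169.7   -1.2  264.5] 0.002401
-15 40 [ -26.8   10.3  -40.5 -171.6   -1.   262.9] 0.000126
-40 40 [  6.4  14.4 -54.9  96.6 -32.7 -57. ] 0.0
-35 40 [  0.1  13.2 -56.2 108.6 -28.8 -58.8] 0.0
-30 40 [ -7.2  12.1 -56.5 122.3 -24.5 -61.3] 0.0
-25 40 [-15.   11.3 -55.2 138.2 -19.4 -65.6] 0.0
-20 40 [-22.8  10.7 -51.3 157.9 -12.7 -74. ] 0.0
-15 40 [-26.8  10.3 -40.5 188.4  -1.  -97.1] 0.000126
-10 40 [-26.5  10.4 -40.1 190.3  -1.2 -95.5] 0.002401
-5 40 [-26.1  10.6 -39.7 192.7  -1.5 -94.4] 0.007543
0 40 [-25.7  10.7 -38.8 197.3  -2.  -95.6] 0.015533
5 40 [   6.3   10.6  -39.6  346.9    1.5 -265.7] 0.008405
10 40 [   6.7   10.4  -40.1  349.5    1.2 -264.7] 0.002898
15 40 [   7.    10.3  -40.5  351.4    1.  -263.1] 0.000257
```

The arm has an offset wrist, and at lean 40 there's a yaw dead zone of about ±15° around the hook plane. A yaw offset of about +25° works. I'll find approach poses for touching and looking with such offsets.

```bash
cat >> kin.py <<'E'
def solve(pos,R,q):
    def r(q):
        t,Q=fkt(P,q); return np.r_[(t-pos)*5,Ro.from_matrix(Q.T@R).as_rotvec()]
    s=least_squares(r,q,x_scale=30); ok=s.cost<1e-7 and np.all(s.x>LO) and np.all(s.x<HI); return s.x,ok
E
cat >> h.py <<'E'
def dirx(d): return np.array([np.cos(yaw+np.radians(d)),np.sin(yaw+np.radians(d)),0])
E
python3 - <<'E'
from h import *
from kin import *
for a in (40,50,60,70):
  for dy in (25,40,55):
    out=[]
    for dx in (-.15,-.1,-.03):
        S=ik(pin-.112*ez+dx*lx,lean(a,dirx(dy)),14); S=[q.round(0).tolist() for q in S if abs(q[0])<90]; out.append(S[:1])
    print(a,dy,out)
E
```

```text
40 25 [[[10.0, -20.0, -41.0, -7.0, -30.0, 100.0]], [[5.0, -13.0, -34.0, -12.0, -30.0, 108.0]], [[2.0, -5.0, -26.0, -16.0, -31.0, 114.0]]]
40 40 [[[-10.0, -12.0, -25.0, -33.0, -49.0, 146.0]], [[-11.0, -6.0, -21.0, -34.0, -48.0, 147.0]], [[-11.0, 0.0, -14.0, -34.0, -48.0, 147.0]]]
40 55 [[[-20.0, -4.0, -16.0, -40.0, -64.0, 168.0]], [[-18.0, 0.0, -12.0, -40.0, -63.0, 167.0]], [[-17.0, 7.0, -6.0, -40.0, -63.0, 166.0]]]
50 25 [[[4.0, -22.0, -42.0, -22.0, -22.0, 118.0]], [[-2.0, -14.0, -34.0, -32.0, -25.0, 131.0]], [[-5.0, -6.0, -26.0, -37.0, -26.0, 137.0]]]
50 40 [[[-24.0, -10.0, -25.0, -51.0, -53.0, 168.0]], [[-23.0, -5.0, -21.0, -51.0, -51.0, 167.0]], [[-20.0, 1.0, -15.0, -51.0, -50.0, 166.0]]]
50 55 [[], [], []]
60 25 [[[-26.0, -16.0, -34.0, -64.0, -39.0, 171.0]], [[-24.0, -11.0, -30.0, -65.0, -37.0, 172.0]], [[-22.0, -4.0, -24.0, -66.0, -34.0, 172.0]]]
60 40 [[[-39.0, -6.0, -26.0, -66.0, -62.0, -172.0]], [[-35.0, -2.0, -22.0, -67.0, -59.0, -173.0]], []]
60 55 [[[-41.0, 3.0, -18.0, -63.0, -76.0, -163.0]], [[-38.0, 7.0, -14.0, -63.0, -74.0, -165.0]], [[-34.0, 12.0, -8.0, -64.0, -71.0, -168.0]]]
70 25 [[[-48.0, -10.0, -37.0, -83.0, -57.0, -160.0]], [[-43.0, -5.0, -34.0, -85.0, -53.0, -159.0]], [[-38.0, 1.0, -28.0, -88.0, -48.0, -159.0]]]
70 40 [[[-50.0, 1.0, -29.0, -77.0, -72.0, -154.0]], [[-46.0, 4.0, -25.0, -78.0, -68.0, -156.0]], [[-41.0, 8.0, -20.0, -80.0, -64.0, -158.0]]]
70 55 [[[-48.0, 9.0, -20.0, -71.0, -83.0, -152.0]], [[-45.0, 12.0, -16.0, -72.0, -81.0, -154.0]], [[-41.0, 16.0, -10.0, -74.0, -78.0, -157.0]]]
```

```bash
python3 - <<'E'
from h import *
from kin import *
z=np.load('scene.npz'); i,f=cam('scene'); Pt,uv,c=cloud(z['im'],z['d'],z['V'],i,f)
m=(Pt[:,1]>-.15)&(Pt[:,1]<-.06)&(Pt[:,0]>.54)&(Pt[:,0]<.72)&(Pt[:,2]>.2)&(Pt[:,2]<.47); Q=Pt[m]
for lo in np.arange(.2,.47,.015):
    q=Q[(Q[:,2]>=lo)&(Q[:,2]<lo+.015)]
    if len(q): l=(q-pin)@np.c_[lx,ly,ez]; print(lo.round(3),len(q),l[:,:2].min(0).round(3),l[:,:2].max(0).round(3),q.mean(0).round(3))
robot.movej([-5,-35,-10,0,-45,88])
q,ok=solve(pin-.07*ez-.16*lx,lean(50,dirx(25)),[4,-22,-42,-22,-22,118]); print(q,ok)
mid=[4,-38,-42,-22,-22,118]
for s in np.linspace(0,1,4): print(fkt(P,np.array([-5,-35,-10,0,-45,88])*(1-s)+s*np.array(mid))[0].round(3))
robot.movej(mid); robot.movej(q); print(robot.read_t(),robot.read_position())
F=[]
for k in range(16):
    t=robot.read_t(); o=grab('wrist'); F.append((t,o[0],o[1]))
np.savez('w2',t=[a[0] for a in F],im=[a[1] for a in F],d=[a[2] for a in F],V=o[2])
print([round(a[0],2) for a in F]); save('w2.png',np.vstack([F[0][1][:260,140:540],F[3][1][:260,140:540]]))
E
```

```text
0.26 1 [-0.034  0.004] [-0.034  0.004] [ 0.61  -0.102  0.274]
0.275 28 [-0.05  -0.003] [-0.009  0.005] [ 0.613 -0.105  0.282]
0.29 24 [-0.061 -0.005] [-0.006  0.004] [ 0.607 -0.104  0.299]
0.305 16 [-0.058 -0.001] [-0.006  0.004] [ 0.624 -0.107  0.311]
0.32 9 [-0.018 -0.004] [-0.009  0.006] [ 0.63  -0.108  0.326]
0.335 27 [-0.022 -0.01 ] [-0.005  0.012] [ 0.633 -0.105  0.343]
0.35 26 [-0.019 -0.011] [-0.002  0.014] [ 0.636 -0.105  0.358]
0.365 34 [-0.024 -0.012] [-0.002  0.011] [ 0.634 -0.108  0.37 ]
0.38 16 [-0.009 -0.014] [0.005 0.013] [ 0.641 -0.11   0.389]
0.395 44 [-0.013 -0.014] [0.005 0.016] [ 0.644 -0.109  0.403]
0.41 47 [-0.017 -0.012] [0.008 0.015] [ 0.644 -0.108  0.419]
0.425 34 [-0.016 -0.012] [0.007 0.013] [ 0.642 -0.109  0.428]
0.44 43 [-0.014 -0.009] [0.01  0.015] [ 0.647 -0.107  0.447]
0.455 43 [-0.01 -0.01] [0.01  0.013] [ 0.647 -0.108  0.463]
[  8.37053761 -26.90655014 -42.60523901 -11.73815882 -24.93922985
 104.81298905] True
[ 0.433 -0.23   0.751]
[ 0.465 -0.176  0.636]
[ 0.471 -0.127  0.52 ]
[ 0.455 -0.09   0.404]
7.35 [ 0.48641619 -0.08336804  0.31459667]
[7.35, 7.4, 7.45, 7.5, 7.55, 7.6, 7.65, 7.7, 7.75, 7.8, 7.85, 7.9, 7.95, 8.0, 8.05, 8.1]
```

View pics/w2.png

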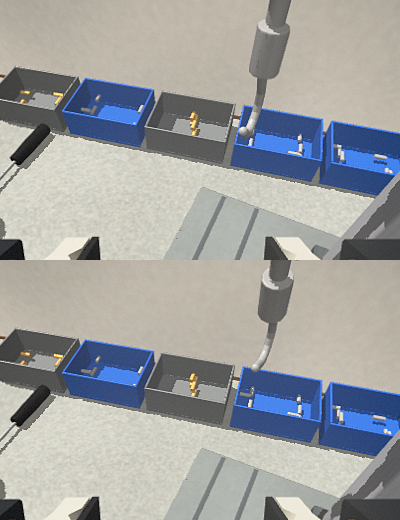

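The wrist view shows the collar at crop (265,50) and the hook's ball tip at (243,133) in frame 1 and about (255,370) in frame 2. The base plate is below. I'll fit the tip arc over the 16 frames to locate the pin, and take the plate's yaw from its near corner.

```bash
python3 - <<'E'
from h import *
from scipy.optimize import least_squares
z=np.load('w2.npz'); i,f=cam('wrist'); V=z['V']; L=np.c_[lx,ly,ez]; T=[];C=[]
print('depth cam',V[:3,3])
for t,im,d in zip(z['t'],z['im'],z['d']):
    v,u=np.nonzero((d>.1)&(d<.42)); p=(pts(np.c_[u,v],d[v,u],V,i,f)-pin)@L
    m=(p[:,0]>-.1)&(p[:,0]<.05)&(abs(p[:,1])<.04)&(p[:,2]>-.17)&(p[:,2]<-.02); p=p[m]
    k=p[:,2]<-.08; lo=p[k]
    # tip: hook pts with smallest x beyond
    q=lo[lo[:,0]<lo[:,0].min()+.006]; b=q.mean(0)
    col=p[(p[:,2]>-.065)&(p[:,2]<-.045)]
    T.append(b);C.append(np.r_[col.mean(0),np.ptp(col[:,1])])
    print(round(float(t),2),len(p),len(q),b.round(4),lo[:,2].min().round(4),C[-1].round(4))
np.savez('tips',T=T,t=z['t'])
# plate edge yaw: plate points from one frame
im,d=z['im'][0],z['d'][0]; Pt,uv,c=cloud(im,d,V,i,f)
m=(abs(Pt[:,2]-.018)<.004)&(Pt[:,0]<.8)&(Pt[:,0]>.4)&(Pt[:,1]<.05)&(Pt[:,1]>-.2)
Q=Pt[m]; print('plate',m.sum(),Q[:,2].mean())
# left (+y) edge: for x bins max y ; near edge: for y bins min x
xs=np.arange(.58,.72,.01); e=[Q[(Q[:,0]>=x)&(Q[:,0]<x+.01),1].max() if ((Q[:,0]>=x)&(Q[:,0]<x+.01)).sum()>10 else np.nan for x in xs]
print(np.c_[xs+.005,e].round(4).tolist())
ok=~np.isnan(e); s=np.polyfit((xs+.005)[ok],np.array(e)[ok],1); print('yaw',np.degrees(np.arctan(s[0])))
E
```

```text
depth cam [ 0.39909683 -0.10646453  0.48941388]
7.35 1877 77 [-0.0431 -0.0009 -0.0878] -0.1136 [-0.0165 -0.0019 -0.0503  0.0236]
7.4 1695 65 [-0.0242 -0.0004 -0.0928] -0.1129 [-0.006  -0.002  -0.0498  0.0233]
7.45 1546 63 [-0.0089 -0.0001 -0.0947] -0.1108 [ 0.0025 -0.0015 -0.0492  0.0231]
7.5 1469 60 [-0.0022  0.0002 -0.0949] -0.1098 [ 0.0066 -0.0015 -0.049   0.0219]
7.55 1536 62 [-0.0055  0.0002 -0.0951] -0.1106 [ 0.0048 -0.0011 -0.0493  0.0238]
7.6 1711 65 [-0.0177  0.0003 -0.0949] -0.1142 [-0.0024 -0.0012 -0.0498  0.0235]
7.65 1875 70 [-0.0356 -0.0001 -0.0918] -0.1158 [-0.0127 -0.0013 -0.05    0.0236]
7.7 2046 85 [-0.0534 -0.0001 -0.0855] -0.114 [-0.0221 -0.0011 -0.0509  0.0239]
7.75 2136 42 [-0.0649 -0.0009 -0.0847] -0.1104 [-0.029  -0.0009 -0.0522  0.0243]
7.8 2165 42 [-0.0682 -0.0009 -0.0852] -0.1088 [-0.0313 -0.0009 -0.054   0.0239]
7.85 2145 42 [-0.0656 -0.0011 -0.085 ] -0.1096 [-0.0294 -0.0009 -0.0533  0.0243]
7.9 2032 90 [-0.056  -0.0004 -0.0837] -0.1125 [-0.0234 -0.0014 -0.0511  0.0241]
7.95 1873 73 [-0.0392 -0.0003 -0.0896] -0.1136 [-0.0144 -0.0015 -0.05    0.0238]
8.0 1662 66 [-0.0211 -0.0002 -0.0931] -0.1131 [-0.0039 -0.0015 -0.0496  0.0239]
8.05 1481 62 [-0.0074 -0.0002 -0.0937] -0.1104 [ 0.0038 -0.0017 -0.0486  0.0235]
8.1 1403 62 [-0.0021  0.     -0.0934] -0.108 [ 0.0065 -0.0015 -0.0483  0.0225]
plate 7607 0.018282729952959716
[[0.585, -0.0261], [0.595, -0.0271], [0.605, -0.0285], [0.615, -0.0312], [0.625, -0.033], [0.635, -0.0345], [0.645, -0.0369], [0.655, -0.0384], [0.665, -0.0396], [0.675, -0.0415], [0.685, -0.0426], [0.695, -0.0454], [0.705, -0.0469], [0.715, -0.0489], [0.725, -0.0501]]
yaw -10.001708539504309
```

Yaw is -10.0°. The pin comes out about 16 mm higher than nominal (z≈0.401) and the amplitude is about 0.3 rad. Now I'll still the hook with the shut fingers, creeping in from the -x side.

```bash
cat >> h.py <<'E'
yaw=np.radians(-10.0); lx=dirx(0); ly=np.array([-lx[1],lx[0],0])
pin=np.array([.643,-.112,.385])-.0035*lx-.001*ly+.016*ez
def hookcloud(d,V,i,f):
    v,u=np.nonzero((d>.1)&(d<.5)); p=(pts(np.c_[u,v],d[v,u],V,i,f)-pin)@np.c_[lx,ly,ez]
    return p[(p[:,0]>-.1)&(p[:,0]<.06)&(abs(p[:,1])<.035)&(p[:,2]>-.17)&(p[:,2]<-.03)]
def tipx(d,V,i,f,lo=-.1):
    p=hookcloud(d,V,i,f); c=p[(p[:,2]>-.07)&(p[:,2]<-.04)].mean(0); return c
E
python3 - <<'E'
from h import *
R=lean(50,dirx(25)); robot.move_gripper(0.0)
tp=lambda x:pin+x*lx-.110*ez
robot.servo_line(tp(-.15),ori=R,speed=.1)
f0=np.array(robot.read_force())
robot.servo_line(tp(-.088),speed=.04)
print(robot.read_t(),robot.read_grip_width())
x=-.088
while x<-.0275:
    x+=.004; robot.servo_line(tp(x),speed=.0065)
    o=grab('wrist'); print(round(x,3),round(robot.read_t(),2),(np.array(robot.read_force())-f0).round(2),tipx(o[1],o[2],o[3],o[4])[[0,2]].round(4))
for k in range(5):
    o=grab('wrist'); print(tipx(o[1],o[2],o[3],o[4]).round(4)); robot.dwell(.05)
print(robot.read_t()); save('w3.png',o[0])
E
```

```text
11.675 0.002066298966952264
-0.084 12.49 [-0.14  0.42 -1.28] [-0.0193 -0.0523]
-0.08 13.31 [-0.01 -0.13 -1.46] [-0.0136 -0.053 ]
-0.076 14.12 [ 0.19  0.87 -0.47] [ 0.0013 -0.0532]
-0.072 14.94 [ 0.02 -0.33 -0.84] [-0.0257 -0.051 ]
-0.068 15.76 [-0.36  0.23 -0.42] [-0.0041 -0.0537]
-0.064 16.57 [0.39 0.41 0.19] [-0.0188 -0.0543]
-0.06 17.39 [ 0.15 -0.27 -0.32] [-0.0274 -0.0535]
-0.056 18.21 [-0.04 -0.28 -0.83] [-0.0096 -0.0547]
-0.052 19.02 [-0.57 -0.1  -1.45] [-0.0291 -0.0534]
-0.048 19.84 [ 0.18  0.07 -0.77] [-0.0241 -0.0559]
-0.044 20.66 [ 0.43  0.02 -1.  ] [-0.0234 -0.0562]
-0.04 21.48 [ 1.06  0.6  -0.95] [-0.0345 -0.0544]
-0.036 22.29 [-0.28 -0.16 -1.33] [-0.0211 -0.0561]
-0.032 23.11 [ 0.62  0.81 -1.14] [-0.0313 -0.0548]
-0.028 23.93 [ 0.98  0.26 -2.08] [-0.021 -0.056]
-0.024 24.74 [ 0.68  0.51 -0.1 ] [-0.0266 -0.0551]
[-0.0245 -0.0059 -0.0554]
[-0.0212 -0.0064 -0.0559]
[-0.0206 -0.0065 -0.0559]
[-0.0234 -0.0061 -0.0556]
[-0.0272 -0.0058 -0.0551]
25.2417
```

View pics/w3.png

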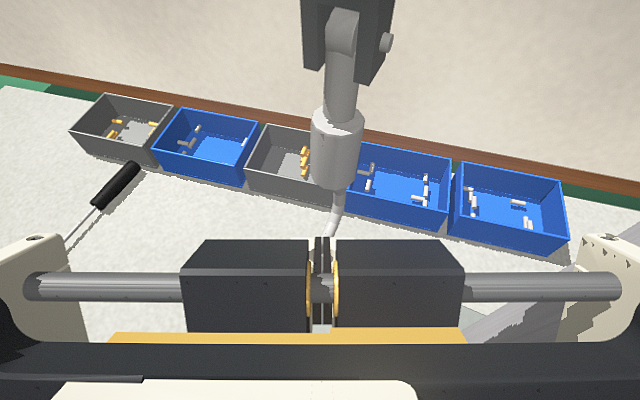

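```bash
python3 - <<'E'
from h import *
t=robot.read_t(); o=grab('wrist'); im,d,V,i,f=o
L=np.c_[lx,ly,ez]
print('TCP px',proj(robot.read_position(),V,i,f), ((np.array(robot.read_position())-pin)@L).round(4))
for th in (0,.15,.3):
    a=np.radians(15.26)+th; tip=pin+L@np.array([-.114*np.sin(a),0,-.114*np.cos(a)]); b=pin+L@np.array([-.133*np.sin(th),0,-.133*np.cos(th)])
    print(th,proj(tip,V,i,f).round(0),proj(b,V,i,f).round(0))
print('pin px',proj(pin,V,i,f))
p=hookcloud(d,V,i,f); 
for z in np.arange(-.14,-.03,.01):
    q=p[(p[:,2]>z)&(p[:,2]<=z+.01)]
    if len(q): print(z.round(3),len(q),q.min(0).round(3),q.max(0).round(3),q.mean(0).round(3))
from rig import robot
s,ds,Vs,is_,fs=grab('scene'); cv2.imwrite('pics/s4.png',cv2.cvtColor(cv2.resize(s[120:220,215:315],None,fx=5,fy=5,interpolation=cv2.INTER_CUBIC),cv2.COLOR_RGB2BGR))
E
```

```text
TCP px [[321.90944193 235.83338723]] [-0.024 -0.    -0.11 ]
0 [[318. 244.]] [[336. 223.]]
0.15 [[305. 264.]] [[325. 246.]]
0.3 [[291. 283.]] [[312. 268.]]
pin px [[350.18642757  39.65204365]]
-0.13 316 [-0.024 -0.003 -0.129] [ 0.003  0.005 -0.12 ] [-0.008  0.001 -0.124]
-0.12 158 [-0.031 -0.003 -0.12 ] [ 0.007  0.005 -0.11 ] [-0.002  0.    -0.116]
-0.11 100 [ 0.    -0.003 -0.11 ] [ 0.006  0.005 -0.1  ] [ 0.002  0.    -0.105]
-0.1 54 [-0.004 -0.003 -0.1  ] [ 0.004  0.005 -0.09 ] [ 0.001 -0.001 -0.096]
-0.09 339 [-0.052 -0.021 -0.09 ] [ 0.     0.009 -0.08 ] [-0.037 -0.006 -0.084]
-0.08 535 [-0.079 -0.028 -0.08 ] [-0.039 -0.003 -0.07 ] [-0.056 -0.015 -0.075]
-0.07 870 [-0.083 -0.029 -0.07 ] [-0.007  0.012 -0.06 ] [-0.043 -0.011 -0.065]
-0.06 717 [-0.085 -0.03  -0.06 ] [-0.006  0.012 -0.05 ] [-0.019 -0.003 -0.055]
-0.05 839 [-0.087 -0.031 -0.05 ] [-0.005  0.012 -0.04 ] [-0.017 -0.002 -0.045]
-0.04 1551 [-0.018 -0.011 -0.04 ] [ 0.006  0.013 -0.03 ] [-0.011 -0.001 -0.034]
```

View pics/s4.png

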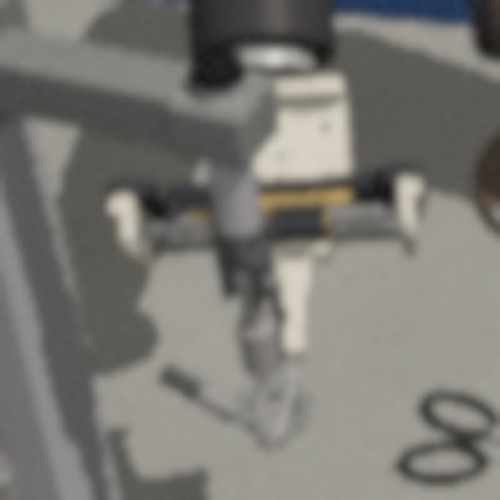

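Scene crop: the finger (295,320) is in front of the hook (about (265,340) to (280,440)), roughly at the tip. My collar readings were polluted by the gripper. I'll measure the shank's motion only, in a clean mask.

```bash
python3 - <<'E'
from h import *
for k in range(14):
    t=robot.read_t();im,d,V,i,f=grab('wrist'); p=hookcloud(d,V,i,f)
    q=p[(p[:,2]<-.09)&(p[:,2]>-.115)&(p[:,0]>-.012)&(abs(p[:,1])<.008)]; b=p[(p[:,2]<-.12)]
    c=p[(p[:,2]>-.05)&(p[:,2]<-.036)&(p[:,0]>-.03)]
    print(round(t,2),len(q),q[:,0].mean().round(4),c[:,0].mean().round(4),b[:,0].min().round(4),b[:,0].max().round(4),np.array(robot.read_force()).round(1))
E
```

```text
25.34 171 0.0135 -0.0098 -0.0155 0.0143 [-0.2 -0.8  0.1]
25.39 152 0.0193 -0.0074 -0.0112 0.0222 [-0.3 -0.  -0.1]
25.44 158 0.0191 -0.0059 -0.0074 0.0234 [-0.1 -0.4  0.1]
25.49 162 0.0187 -0.0058 -0.0092 0.0247 [ 0.3  0.8 -0.3]
25.54 159 0.0198 -0.007 -0.0122 0.0212 [ 0.7  0.9 -0.2]
25.59 164 0.015 -0.0092 -0.0158 0.0168 [-0.6  1.   0.2]
25.64 186 0.0084 -0.0118 -0.0189 0.0098 [-0.1  0.2 -0.5]
25.69 207 0.0029 -0.0141 -0.0218 0.0034 [-0.1  0.   0.3]
25.74 211 -0.0002 -0.0154 -0.0296 0.0009 [0.5 0.4 0. ]
25.79 212 -0.0001 -0.0154 -0.0297 0.0012 [0.1 0.4 0.2]
25.84 207 0.0031 -0.014 -0.0222 0.0043 [ 1.   0.2 -0.2]
25.89 183 0.0086 -0.0117 -0.0186 0.0113 [1.2 0.3 0.2]
25.94 166 0.0152 -0.0091 -0.0172 0.0159 [ 0.   0.3 -0.5]
25.99 155 0.0193 -0.007 -0.0107 0.0209 [ 0.2 -0.4 -0.6]
```

The hook still swings freely at ±0.1 rad. The tip slips under the fingertip, so I'll go lower and steeper (lean 40) so the finger's front face meets the tip.

```bash
cat >> h.py <<'E'
def shank():
    t=robot.read_t();im,d,V,i,f=grab('wrist'); p=hookcloud(d,V,i,f)
    c=p[(p[:,2]>-.05)&(p[:,2]<-.036)&(p[:,0]>-.03)&(abs(p[:,1])<.014)]
    q=p[(p[:,2]<-.09)&(p[:,2]>-.115)&(p[:,0]>-.012)&(abs(p[:,1])<.008)]
    return round(t,2),c[:,0].mean().round(4) if len(c) else None,q[:,0].mean().round(4) if len(q) else None
E
python3 - <<'E'
from h import *
R=lean(40,dirx(25)); tp=lambda x:pin+x*lx-.125*ez
robot.servo_line(pin-.06*lx-.110*ez,speed=.06)
robot.servo_line(tp(-.062),ori=R,speed=.04)
x=-.062
while x<-.024:
    x+=.0055; robot.servo_line(tp(x),speed=.0065); print(round(x,3),shank(),np.array(robot.read_force()).round(1))
for k in range(7): print(shank())
im=grab('wrist')[0]; save('w5.png',im[:300,180:480])
E
```

```text
-0.057 (28.32, np.float64(-0.0084), np.float64(0.0172)) [-0.4  0.5 -1. ]
-0.051 (29.37, np.float64(-0.0135), np.float64(0.0046)) [ 0.5 -0.4 -0. ]
-0.046 (30.42, np.float64(-0.014), np.float64(0.0037)) [ 0.4 -0.1 -0. ]
-0.04 (31.47, np.float64(-0.0097), np.float64(0.0145)) [-0.3  0.4  0.1]
-0.035 (32.52, np.float64(-0.0081), np.float64(0.0185)) [ 0.6 -0.1  0.1]
-0.029 (33.57, np.float64(-0.0104), np.float64(0.0129)) [-0.1  0.3  1. ]
-0.024 (34.62, np.float64(-0.0103), np.float64(0.0131)) [-0.4  0.4  1. ]
(34.67, np.float64(-0.0103), np.float64(0.013))
(34.72, np.float64(-0.0103), np.float64(0.0129))
(34.77, np.float64(-0.0103), np.float64(0.0129))
(34.82, np.float64(-0.0103), np.float64(0.0129))
(34.87, np.float64(-0.0103), np.float64(0.0131))
(34.92, np.float64(-0.0103), np.float64(0.0129))
(34.97, np.float64(-0.0103), np.float64(0.013))
```

View pics/w5.png

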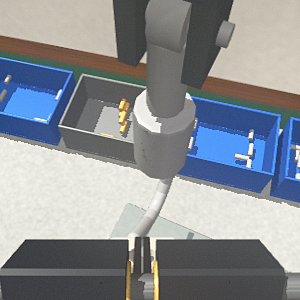

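The hook is at rest (shank constant for over 1 s), with the fingers at (145,245) under its tip. I'll compute the weight's yaw from the images already taken, which costs no robot time, and plan the grasp.

```bash
python3 - <<'E'
from h import *
from kin import *
z=np.load('scene.npz'); i,f=cam('scene'); Pt,uv,c=cloud(z['im'],z['d'],z['V'],i,f)
m=(Pt[:,2]>.166)&(Pt[:,2]<.205)&(np.hypot(Pt[:,0]-.477,Pt[:,1]-.389)<.03); Q=Pt[m][:,:2]
w,v=np.linalg.eigh(np.cov(Q.T)); print(m.sum(),Q.mean(0),np.sqrt(w),'ring dir deg',np.degrees(np.arctan2(v[1,1],v[0,1])))
m=(Pt[:,2]>.03)&(Pt[:,2]<.15)&(np.hypot(Pt[:,0]-.477,Pt[:,1]-.389)<.02); print('stem',Pt[m].mean(0),np.ptp(Pt[m],0))
z=np.load('top.npz'); i,f=cam('top'); Pt,uv,c=cloud(z['im'],z['d'],z['V'],i,f)
m=(Pt[:,2]>.166)&(Pt[:,2]<.21)&(np.hypot(Pt[:,0]-.477,Pt[:,1]-.389)<.03); Q=Pt[m][:,:2]
w,v=np.linalg.eigh(np.cov(Q.T)); print(m.sum(),Q.mean(0),np.sqrt(w),'ring dir deg',np.degrees(np.arctan2(v[1,1],v[0,1])))
qn=np.array(robot.read_qpos()); print('now',qn.round(1))
A=np.array([.477,.389,.06])
for ang in range(-60,121,15):
    x=np.array([np.cos(np.radians(ang)),np.sin(np.radians(ang)),0]); R=lean(40,x)
    print(ang,[q.round(0).tolist() for h in (0,.15) for q in ik(A+[0,0,h]+.019*R[:,2],R,12) if abs(q[0])<120])
E
```

```text
34 [0.47409944 0.39032831] [0.00255706 0.01181948] ring dir deg 118.5298760424361
stem [0.47841529 0.38905704 0.09222822] [0.01676461 0.02159495 0.11811423]
29 [0.4707798 0.3866019] [0.00225253 0.01041101] ring dir deg 118.05378152542549
now [  1.3  -4.8 -25.4 -17.  -31.3 115.2]
-60 [[73.0, 35.0, -22.0, 31.0, -66.0, -65.0], [73.0, 26.0, -15.0, 28.0, -80.0, -56.0]]
-45 [[74.0, 31.0, -34.0, 42.0, -56.0, -63.0], [76.0, 21.0, -25.0, 36.0, -71.0, -51.0]]
-30 [[72.0, 26.0, -45.0, 59.0, -47.0, -65.0], [76.0, 16.0, -35.0, 45.0, -61.0, -46.0]]
-15 [[64.0, 21.0, -55.0, 85.0, -39.0, -69.0], [74.0, 10.0, -45.0, 56.0, -51.0, -42.0]]
0 [[67.0, 5.0, -53.0, 72.0, -38.0, -38.0]]
15 []
30 []
45 []
60 [[43.0, 14.0, -29.0, -54.0, -13.0, 156.0], [55.0, -1.0, -35.0, -13.0, -16.0, 106.0]]
75 [[40.0, 4.0, -21.0, -37.0, -37.0, 149.0]]
90 [[30.0, 21.0, -17.0, -54.0, -44.0, -172.0], [33.0, 9.0, -13.0, -43.0, -53.0, 169.0]]
105 [[29.0, 25.0, -11.0, -50.0, -55.0, -164.0]]
120 [[29.0, 30.0, -4.0, -45.0, -66.0, -156.0], [30.0, 20.0, 2.0, -41.0, -77.0, -168.0]]
```

The hole axis is at about 28°, which puts the recommended grip (heading 28°) in the wrist's dead zone. I'll check the alternative: grip the other pair of flats (heading 118° at the weight, body away from the brown look-alike) and hang with the gripper body on the hook's +y side (heading about -100°).

```bash
python3 - <<'E'
from h import *
from kin import *
def U(a): return np.array([np.cos(np.radians(a)),np.sin(np.radians(a)),0])
A=np.array([.477,.389,.06])
for a in (30,40,50,60):
  for g in (28,118,-62):
   for s in (1,):
    R=lean(a,U(g),s); S=[q.round(0).tolist() for q in ik(A+.019*R[:,2],R,20) if abs(q[0])<120]
    if S: print('W',a,g,S)
G=pin-.2625*ez
for a in (0,20,40,55):
  for h in (-75,-90,-100,-110,-125,80,60,100):
    R=lean(a,U(h)); S=[q.round(0).tolist() for q in ik(G+.019*R[:,2],R,14) if abs(q[0])<120]
    if S: print('H',a,h,S)
E
```

```text
W 30 118 [[36.0, 26.0, -8.0, -36.0, -58.0, -168.0]]
W 30 -62 [[70.0, 31.0, -22.0, 25.0, -60.0, -59.0]]
W 40 118 [[29.0, 29.0, -5.0, -46.0, -64.0, -157.0]]
W 40 -62 [[73.0, 36.0, -21.0, 30.0, -67.0, -65.0]]
W 50 28 [[16.0, 20.0, -54.0, -163.0, -34.0, -96.0]]
W 50 118 [[23.0, 33.0, -2.0, -53.0, -72.0, -148.0]]
W 50 -62 [[75.0, 41.0, -20.0, 33.0, -74.0, -69.0]]
W 60 118 [[17.0, 38.0, -0.0, -60.0, -79.0, -141.0]]
W 60 -62 [[77.0, 46.0, -18.0, 35.0, -81.0, -73.0]]
H 0 -75 [[7.0, 22.0, -9.0, 0.0, -59.0, 8.0]]
H 0 -90 [[7.0, 22.0, -9.0, 0.0, -59.0, -7.0]]
H 0 -100 [[7.0, 22.0, -9.0, 0.0, -59.0, -17.0]]
H 0 -110 [[7.0, 22.0, -9.0, 0.0, -59.0, -27.0]]
H 0 -125 [[7.0, 22.0, -9.0, 0.0, -59.0, -42.0]]
H 0 80 [[7.0, 22.0, -9.0, 0.0, -59.0, 163.0]]
H 0 60 [[7.0, 22.0, -9.0, 0.0, -59.0, 143.0]]
H 20 -75 [[18.0, 19.0, -27.0, 27.0, -49.0, -22.0]]
H 20 -90 [[18.0, 22.0, -21.0, 23.0, -56.0, -32.0]]
H 20 -100 [[17.0, 24.0, -17.0, 21.0, -60.0, -39.0]]
H 20 -110 [[16.0, 26.0, -13.0, 18.0, -65.0, -46.0]]
H 20 -125 [[15.0, 28.0, -7.0, 14.0, -71.0, -56.0]]
H 20 60 [[-5.0, 20.0, -6.0, -22.0, -57.0, 165.0]]
H 
[... 176 characters left out ...]
21.0, 35.0, -68.0, -56.0]]
H 40 -110 [[22.0, 33.0, -14.0, 29.0, -75.0, -58.0]]
H 40 -125 [[20.0, 37.0, -3.0, 22.0, -84.0, -64.0]]
H 40 80 [[-19.0, 30.0, 7.0, -40.0, -78.0, -159.0]]
H 40 60 [[-19.0, 23.0, -3.0, -45.0, -64.0, -170.0]]
H 40 100 [[-16.0, 36.0, 16.0, -35.0, -91.0, -148.0]]
H 55 -75 [[26.0, 26.0, -45.0, 68.0, -61.0, -68.0]]
H 55 -90 [[28.0, 32.0, -32.0, 51.0, -70.0, -65.0]]
H 55 -100 [[27.0, 36.0, -22.0, 42.0, -77.0, -65.0]]
H 55 -110 [[25.0, 40.0, -13.0, 35.0, -84.0, -65.0]]
H 55 -125 [[22.0, 45.0, -0.0, 27.0, -94.0, -67.0]]
H 55 80 [[-26.0, 36.0, 11.0, -52.0, -88.0, -151.0]]
H 55 60 [[-29.0, 28.0, -1.0, -59.0, -73.0, -156.0]]
H 55 100 [[-22.0, 43.0, 23.0, -46.0, -102.0, -145.0]]
```

Heading 118 at the weight and -100 at the hook are both reachable at lean about 45. I'll withdraw gently from the hook and go to pre-grasp with one depth look at the stem.

```bash
cat >> h.py <<'E'
def U(a): return np.array([np.cos(np.radians(a)),np.sin(np.radians(a)),0])
LEAN=45
E
python3 - <<'E'
from h import *
from kin import *
R=lean(LEAN,U(118.3)); A=np.array([.4775,.389,.06])
pre=A+.019*R[:,2]-.12*R[:,2]
q,ok=solve(pre,R,[26,25,-2,-49,-72,-152]); print(q.round(1),ok)
assert ok
robot.servo_line(pin-.045*lx-.127*ez,speed=.012); print(shank(),shank(),shank())
robot.servo_line(pin-.13*lx-.13*ez,speed=.12)
for k in range(6): print(shank(),end=' ')
robot.movej(q); robot.move_gripper(1.0); print(robot.read_t(),robot.read_position(),pre)
o=grab('wrist'); im,d,V,i,f=o; save('w6.png',im); np.savez('w6',im=im,d=d,V=V)
Pt,uv,c=cloud(im,d,V,i,f)
for lo,hi in((.02,.05),(.05,.08),(.08,.12),(.12,.16),(.165,.2)):
    m=(np.hypot(Pt[:,0]-.477,Pt[:,1]-.389)<.03)&(Pt[:,2]>lo)&(Pt[:,2]<hi); l=Pt[m]; 
    if len(l): a=l[:,:2]@U(28.3)[:2]; b=l[:,:2]@U(118.3)[:2]; print(lo,m.sum(),l.mean(0).round(4),a.min().round(4),a.max().round(4),b.min().round(4),b.max().round(4))
print('A in (28,118):',A@U(28.3),A@U(118.3))
E
```

```text
[  18.8   27.1    2.   -45.3  -78.8 -155.6] True
(37.02, np.float64(-0.0107), np.float64(0.0117)) (37.07, np.float64(-0.0107), np.float64(0.0116)) (37.12, np.float64(-0.0107), np.float64(0.0117))
(38.02, None, np.float64(0.0107)) (38.08, None, np.float64(0.0106)) (38.12, None, np.float64(0.0107)) (38.17, None, np.float64(0.0107)) (38.23, None, np.float64(0.0106)) (38.27, None, np.float64(0.0107)) 43.525 [0.51135568 0.32611853 0.13141318] [0.51135833 0.32611826 0.13141778]
0.02 231 [0.4767 0.3824 0.0354] 0.593 0.6086 0.1097 0.1115
0.05 306 [0.4767 0.3823 0.0657] 0.593 0.609 0.1096 0.1121
0.08 577 [0.4768 0.3823 0.1014] 0.5931 0.6091 0.1096 0.1126
0.12 903 [0.4769 0.3824 0.1416] 0.5931 0.6092 0.1094 0.1128
0.165 625 [0.4783 0.3802 0.1895] 0.5947 0.6078 0.0988 0.1305
A in (28,118): 0.6048482496199531 0.11612857069506609
```

View pics/w6.png

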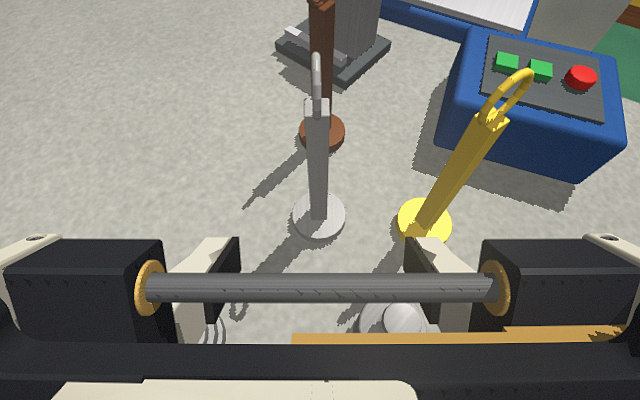

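The stem reads exactly 16 mm wide along 28.3°, so the yaw is right. It's the grey weight at (318,160), with the brown one behind at (322,130) and the yellow at (425,215), both clear. The corrected axis is a=0.601, b=0.117. Now I'll grasp, lift and stage before the hook.

```bash
cat >> h.py <<'E'
R1=lean(LEAN,U(118.3)); AX=.6011*U(28.3)+.1172*U(118.3)
R2=lean(LEAN,U(-100.0))
def tcp_for_eye(x,y,z): # eye position in pin-local
    return pin+x*lx+y*ly+z*ez-.1195*ez+.019*R2[:,2]
E
cat > go.py <<'E'
from h import *
from kin import *
g=AX+.06*ez+.019*R1[:,2]; lift=g+.10*ez
q0=np.array(robot.read_qpos())
ql,o1=solve(lift,R1,q0); qs,o2=solve(tcp_for_eye(-.10,0,-.110),R2,[24,28,-21,35,-68,-56]); print(AX,ql.round(1),o1,qs.round(1),o2)
for s in np.linspace(0,1,9):
    t,R=fkt(P,ql*(1-s)+qs*s); up=R@R1.T@ez; gp=t-.019*R[:,2]; b=gp-.06*up; e=gp+.1195*up
    print('bottom',b.round(3),'eye',e.round(3),'lean',up.round(2)[2],'head',np.degrees(np.arctan2(R[1,2],R[0,2])).round(0))
E
python3 go.py
```

```text
[0.4736918  0.38816637 0.        ] [  26.2   23.8   -0.7  -47.2  -74.4 -160.9] True [ 31.3  22.7 -31.4  33.8 -72.6 -62.5] True
bottom [0.474 0.388 0.1  ] eye [0.474 0.388 0.28 ] lean 1.0 head 118.0
bottom [0.468 0.304 0.063] eye [0.442 0.318 0.24 ] lean 0.99 head 129.0
bottom [0.466 0.223 0.041] eye [0.419 0.24  0.214] lean 0.96 head 144.0
bottom [0.469 0.147 0.033] eye [0.407 0.16  0.201] lean 0.94 head 166.0
bottom [0.476 0.078 0.036] eye [0.409 0.083 0.202] lean 0.93 head -168.0
bottom [0.487 0.019 0.047] eye [0.425 0.014 0.215] lean 0.94 head -143.0
bottom [ 0.502 -0.029  0.065] eye [ 0.454 -0.042  0.237] lean 0.96 head -125.0
bottom [ 0.52  -0.068  0.087] eye [ 0.494 -0.079  0.264] lean 0.99 head -111.0
bottom [ 0.541 -0.095  0.111] eye [ 0.541 -0.095  0.291] lean 1.0 head -100.0
```

```bash
sed -i 's/lift=g+.10\*ez/lift=g+.14*ez/; s/tcp_for_eye(-.10,0,-.110)/tcp_for_eye(-.12,0,-.03)/' go.py
cat >> go.py <<'E'
assert o1 and o2
robot.move_gripper(.5); robot.servo_line(g,speed=.10); robot.move_gripper(0.0); print('grip',robot.read_grip_width()*88,robot.read_t())
robot.servo_line(lift,speed=.14); print('F',robot.read_force(),robot.read_grip_width()*88)
robot.movej(qs); print(robot.read_t(),robot.read_position()-tcp_for_eye(-.12,0,-.03))
o=grab('wrist'); im,d,V,i,f=o; save('w7.png',im); np.savez('w7',im=im,d=d,V=V)
p=(cloud(im,d,V,i,f)[0]-pin)@np.c_[lx,ly,ez]-[-.12,0,-.03]  # relative to expected eye
for lo,hi in((-.1,-.06),(-.06,-.02),(-.014,.02)):
    m=(abs(p[:,0])<.035)&(abs(p[:,1])<.035)&(p[:,2]>lo)&(p[:,2]<hi); print(lo,m.sum(),p[m].min(0).round(4) if m.any() else'',p[m].max(0).round(4) if m.any() else '')
E
python3 go.py
```

```text
[0.4736918  0.38816637 0.        ] [  26.4   21.3    1.2  -46.4  -77.2 -164.2] True [ 33.   16.5 -28.2  31.6 -81.1 -58.2] True
bottom [0.474 0.388 0.14 ] eye [0.474 0.388 0.32 ] lean 1.0 head 118.0
bottom [0.467 0.309 0.108] eye [0.44  0.32  0.285] lean 0.99 head 128.0
bottom [0.465 0.232 0.091] eye [0.415 0.246 0.263] lean 0.96 head 143.0
bottom [0.466 0.159 0.086] eye [0.402 0.167 0.253] lean 0.93 head 164.0
bottom [0.471 0.093 0.091] eye [0.402 0.091 0.257] lean 0.92 head -170.0
bottom [0.479 0.034 0.106] eye [0.416 0.022 0.274] lean 0.93 head -144.0
bottom [ 0.49  -0.017  0.129] eye [ 0.442 -0.034  0.301] lean 0.96 head -125.0
bottom [ 0.504 -0.059  0.158] eye [ 0.478 -0.073  0.335] lean 0.99 head -111.0
bottom [ 0.521 -0.092  0.191] eye [ 0.521 -0.092  0.371] lean 1.0 head -100.0
grip 15.663269290928937 46.4167
F [ 0.19143595 -0.58655074 -4.57419198] 15.459004920473534
49.2333 [-0.00023384  0.00021349 -0.0005387 ]
-0.1 2502 [-0.019   0.0036 -0.1   ] [ 0.018  0.035 -0.06 ]
-0.06 7569 [-0.035   0.0048 -0.06  ] [ 0.035  0.035 -0.02 ]
-0.014 3867 [-0.0032  0.0028 -0.0138] [0.002  0.0182 0.0179]
```

View pics/w7.png

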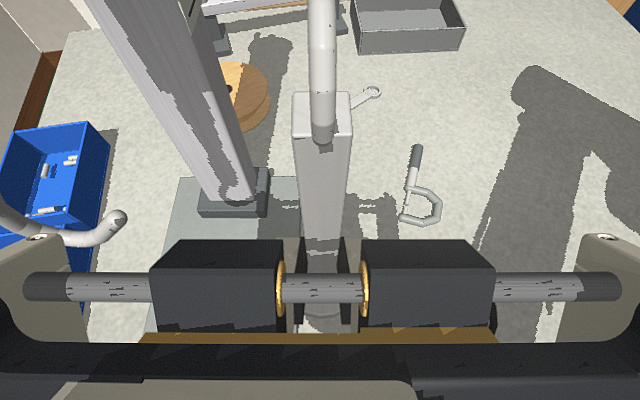

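The weight is held plumb, with the ring within 1 mm of where it should be. The hook shows at left, bowl near (110,225), and looks at rest. Now I'll thread the eye over the tip and go to just above the seat.

```bash
python3 - <<'E'
from h import *
def F(): return np.mean([robot.read_force() for _ in range(8)],0).round(2)
E=tcp_for_eye
robot.servo_line(E(-.065,.0005,-.110),speed=.14); print(robot.read_t(),F())
robot.servo_line(E(-.030,.0005,-.110),speed=.05); print(robot.read_t(),F())
robot.servo_line(E(-.013,.0005,-.127),speed=.05); print(robot.read_t(),F())
robot.servo_line(E(0,.0005,-.134),speed=.04); print(robot.read_t(),F())
o=grab('wrist'); save('w8.png',o[0][:300,100:500])
E
```

```text
50.125 [-0.13  0.43 -3.97]
50.975 [ 0.02  0.18 -3.81]
51.6083 [-0.46  0.99 -3.65]
52.125 [-0.61  0.57 -4.69]
```

View pics/w8.png

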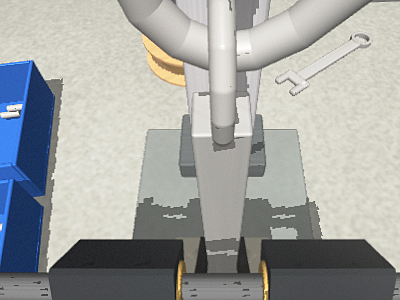

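The bar passes through the ring and the bowl's low point (235,60) is right by the ring (222,60). I'll lower slowly while watching the force.

```bash
python3 - <<'E'
from h import *
def F():
    a=[]
    for _ in range(5): a.append(robot.read_force()); robot.dwell(.02)
    return np.mean(a,0)
E=tcp_for_eye; z=-.134; w0=F()[2]; print(w0)
robot.servo_line(E(0,.0005,-.139),speed=.02); z=-.139
while z>-.1515:
    f=F(); print(round(z,4),round(robot.read_t(),2),f.round(2))
    if f[2]>-.5: break
    z-=.001; robot.servo_line(E(0,.0005,z),speed=.012)
E
```

```text
-4.938683439973893
-0.139 52.74 [-0.04 -0.27 -4.49]
-0.14 53.08 [-0.29  0.17 -3.27]
-0.141 53.41 [-0.02  0.35 -2.43]
-0.142 53.74 [ 0.01  0.   -1.27]
-0.143 54.08 [-0.22  0.23  0.17]
```

The spring has taken the full weight (change 4.9 N, about 1.3 N/mm). Now I'll let go and back out along the tool axis.

```bash
python3 - <<'E'
from h import *
robot.dwell(.25); robot.move_gripper(.45); print(robot.read_t(),robot.read_force(),robot.read_grip_width())
p=np.array(robot.read_position()); robot.servo_line(p-.11*R2[:,2],speed=.09)
print(robot.read_t())
L=np.c_[lx,ly,ez]
for k in range(4):
    t=robot.read_t(); im,d,V,i,f=grab('wrist'); p=(cloud(im,d,V,i,f)[0]-pin)@L
    out=[]
    for lo,hi in((-.30,-.27),(-.24,-.2),(-.19,-.165)):
        m=(abs(p[:,0])<.04)&(abs(p[:,1])<.012)&(p[:,2]>lo)&(p[:,2]<hi); out+=[p[m][:,0].mean().round(4),p[m][:,1].max().round(4)] if m.any() else [None]
    r=p[(abs(p[:,0])<.02)&(abs(p[:,1])<.03)&(p[:,2]>-.135)&(p[:,2]<-.10)]
    print(round(t,2),out, len(r)); robot.dwell(.1)
save('w9.png',im)
E
```

```text
54.975 [-0.33408868 -0.93635435  0.10245131] 0.4510733897135934
56.35
56.35 [np.float64(-0.0005), np.float64(0.0115), np.float64(-0.0008), np.float64(0.0103), np.float64(-0.001), np.float64(0.0092)] 2266
56.5 [np.float64(-0.0008), np.float64(0.0115), np.float64(-0.001), np.float64(0.0102), np.float64(-0.0011), np.float64(0.0091)] 2241
56.65 [np.float64(-0.0012), np.float64(0.0116), np.float64(-0.0013), np.float64(0.0103), np.float64(-0.0013), np.float64(0.0098)] 2241
56.8 [np.float64(-0.0013), np.float64(0.0116), np.float64(-0.0015), np.float64(0.0105), np.float64(-0.0015), np.float64(0.0092)] 2218
```

View pics/w9.png

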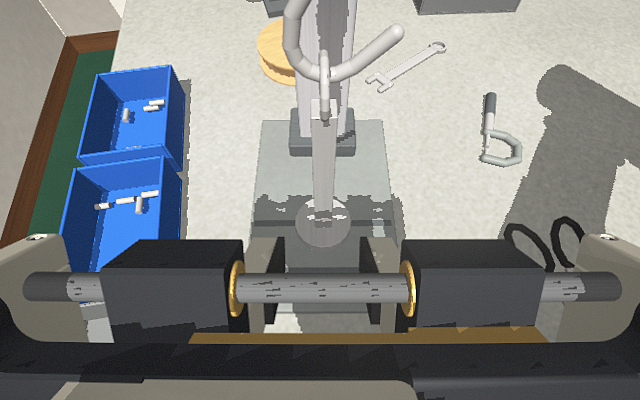

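The weight hangs plumb in the bowl (ring at (325,85)), moving under 5 mm/s, and the gripper is clear. Handing in.

```bash
python3 -c "
from rig import robot
robot.job_done(); print(robot.read_t())"
```

```text
the job is handed in; nothing more can be done
the job is handed in; nothing more can be done
```

The grey check weight is hanging from the hook, and I handed the job in at about 57 s. No verdict was reported.

**What I did:**
- **Stilling the hook:** I brought the hook to rest with the shut fingers before touching the weight. The first pass only cut the swing to about ±0.1 rad because the tip slipped under the fingers. A second, lower pass stopped it.
- **Gripping the weight:** I held it on the flats facing its x instead of the recommended ones. My kinematic check found no way for the wrist to lean back 40° in the recommended direction. At the hook, the gripper's body was therefore on the tester's +y side.
- **Hanging it:** I threaded the eye over the tip and lowered it until the wrist load fell from about -4.9 N to 0. I held it there for 0.25 s, then let go and backed out.

**Last checks:**
- The hook's position stayed constant for about 0.5 s with the fingers lightly on it, and again after I withdrew them.
- The weight hangs within about 1.5 mm of the pin's plumb line along x. It was plumb to within about 1° and moving under 5 mm/s.
- In the last picture the ring sits in the bottom of the bowl and the gripper is clear of it.

**Not measured:** I had no reading of the contact force on the hook itself, only noisy wrist forces, which showed no knock above about 2.5 N. I also did not measure the other weights and tools again afterwards; nothing planned or seen touched them.

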